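Turn the varnished coaster over to dry

ROBOT

A 6-joint arm with a two-finger parallel gripper is mounted at the origin on the work surface. World frame = base frame: x ahead of the robot, y to its left, z up, the work surface at z = 0. Lengths are in m, angles in rad, forces in N, time in s.
With the tool pointing down it reaches from about 0.4 to 0.925 m from the base axis. Payload 3.4 kg.
Tool frame: the origin (TCP) lies between the finger pads; the fingertips stand 8 mm ahead of it and the grasp point (between the pads) lies 11 mm behind it; x points along the fingers, z is the direction in which the jaws open and shut, and the axes are right-handed (so a half turn about x gives the same grasp; the last joint's range is limited). The gripper opens to 85 mm and grips with 20 to 120 N. Pads are 22 mm wide; open, the fingers measure 114 mm over their backs; the gripper's body (76 mm by 85 mm) begins 54 mm behind the grasp point. The pads swing forward as they close: fully open they stand 13 mm farther back than shut.
Start: joints at [1.058, 0.307, 1.506, -0, 1.328, -0.073], TCP at [0.244, 0.521, 0.239] pointing down, gripper open.
Joint ranges: [-3.12, 3.12], [-1.05, 2.28], [0.14, 2.33], [-1.42, 4.57], [0.1, 2.73], [-2.68, 2.68]. Speed limits (rad/s): [2.57, 2.57, 3.14, 3.14, 3.14, 3.14].

INTERFACE

Orientations are given as a unit quaternion [x, y, z, w].
In Python, from rig import bot, cams gives the robot as it stands.
- The arm moves only by the tool drive_tool, never from a script. Its argument "commands" is a list of rows, each a list of 3 entries, a list of its own where there are three numbers: the turn, a rotation vector about the tool's x, y, z in rad, then the shift along the tool's x, y, z in mm, then the opening, from 0 (shut) to 1 (fully open). A call has 1 to 8 rows; each row is the pose to reach, as a shift and turn from the pose commanded when the call began, along the tool's axes at that moment; what a row does not reach only later rows make up. A row lasts 1/12 s, in which the tool goes at most 41.7 mm and 7.16 degrees, less where a joint would pass 70% of its speed; a pose out of reach is approached as far as the arm can. A call with a gripper value outside its range is refused whole. The fingers move at their own pace and stop on an object; "squeeze" is the grip in N (left out, the last holds). Time passes only in rows, so rows that repeat a pose let the fingers close. It gives the time, the measured TCP pose, the force and the opening at its end, in the units of the state.
- bot.observe(): the state, without advancing time (a new reading comes with each control period).
- cams.snapshot(name): name is "scene" or "top" or "wrist"; returns a dict with "img" (420x560x3 uint8, blue, green, red), "fx", "fy", "cx", "cy" (pixels), "k1" (the pictures are not rectified: a ray, as slopes to the right and down, at radius r is drawn at 1 + k1 r^2 times it, then the intrinsics apply), "extrinsics" (4x4, takes a point from camera to world coordinates). Camera axes: x right, y down, z forward; pixel columns grow to the right and rows downward; lengths in m; the calibration is good to about 2 mm. A picture is of the moment at which its call begins. There is no depth.
- bot.sign_off(): hands the job in, once; it reports no verdict.
The state is a dict: "time": time; "qpos": joint angles; "dq": joint speeds; "joint_efforts": joint torques, N m; "ee_pos": TCP position; "tcp_rot": TCP orientation; "wrist_force": force on the tool from outside, world axes, zero at the start; "torque": the same for the moment, N m; "gripper_width": finger opening in m.
Only numpy, scipy, OpenCV 4.12 (cv2) and the standard library are available. Lean on these libraries where they do the work, as an engineer would, in place of code of your own. Each camera call takes 0.05 s, during which the arm holds its last target. There are 200 camera calls.

TASK

The varnish on the square coaster's white back has dried, and its tacky blue side must now face up to dry: pick up the red-handled spatula from the green mat, flip the coaster over with it so that it lies flat, blue side up, on the cork pad of the drying stand, and then lay the spatula back on its mat with the blade flat, near the middle, and let go. Fresh varnish marks, so never touch the coaster with the gripper or the arm, and keep it low over the stand rather than tossing it. Leave the other things on the chest where they are.

Things in the scene. Friction and masses are not known exactly. Their poses are not given: they have to be found in the camera images.
- coaster_center (a point): Centre of the square coaster, 110 x 110 x 8 mm, about 90 g, loose; z points out of its white face, up at the start; the other face is blue with yellow stripes; x and y run along its sides. It starts lying on the stand's two rails, y roughly along the stand's y, its far edge 3 to 13 mm from the step.
- spatula_grip (a point): Middle of the spatula's red handle, the place to grasp: a bar 22 mm wide (x; pads go on these sides), 18 mm thick, 80 mm long, rising backwards (-y) at 40 degrees. It is 48 mm above the blade's underside and 145 mm behind its front edge. y points forward along the blade, z out of the blade (up when it lies flat). 170 g; it stands by itself on its flat blade, handle in the air.
- spatula_blade (a point): Centre of the spatula's flat steel blade, 56 mm wide (x), 90 mm long (y), 3 mm thick; same axes as the grip. At the start the blade lies flat on the green mat. A steel neck 14 mm wide joins the blade's back edge to the handle.
- spatula_tip (a point): Middle of the blade's front edge, on the underside; same axes as the grip.
- stand: Fixed wooden drying stand; origin on the chest top below the step, z up, y from rails to pad. Two rails 10 mm wide at x = -46 and 46 mm run from y = -115 to 0, tops 70 mm up; between them it is open (82 mm wide) down to a base board 12 mm high, so a blade can enter under the coaster from -y. At y = 0 a step rises 12 mm to the cork pad (y 0 to 150, 150 mm wide).
- stand_step (a point): Foot of the step at rail-top level (70 mm up), midway between the rails; axes as the stand. When the coaster's near half is raised, its far edge stops against this step and it can be turned over about it onto the pad, its last edge overhanging the step a little.
- stand_pad (a point): Centre of the cork pad's top, 150 x 150 mm, 82 mm above the chest top; axes as the stand.
- mat_top (a point): Centre of the top of the green mat, 140 x 140 mm, 6 mm thick, fixed on the chest top, where the spatula lies.
- phone_case: Orange hard silicone phone case lying flat, 152 x 78 x 11 mm; origin under its centre. To be left alone.
- power_bank: Black plastic power bank lying flat, 70 x 145 x 18 mm; origin under its centre. To be left alone.
- pen_holder: Round wooden pen holder, 80 mm wide, 100 mm high, pens up to 150 mm; origin under its centre. To be left alone.
- paperweight: Green glass paperweight, 76 mm wide, 46 mm high; origin under its centre. To be left alone.
- lotion: Yellow lotion bottle, 60 mm wide, 170 mm high; origin under its centre. To be left alone.
- mug: Blue mug, 80 mm wide, 90 mm high; origin under its centre. To be left alone.

How it is judged:
On the way, in this order (a step that is already met when the one before it is completed fails the run):
1. the spatula is lifted off its mat (height (world z) of spatula_grip above 0.095 m), for 0.2 s.
2. the coaster lies blue side up, flat on the cork pad, while the spatula is still off its mat (angle between coaster_center's own z axis and vertical above 3.04 rad and x of coaster_center in the frame of stand between -0.045 and 0.045 m and y of coaster_center in the frame of stand between 0.02 and 0.125 m and z of coaster_center in the frame of stand between 0.078 and 0.095 m and linear speed of coaster below 0.03 m/s and (height (world z) of spatula_blade above 0.03 m or horizontal distance between spatula_blade and mat_top above 0.12 m)), for 0.2 s.
At the end, for the whole second after the job is handed in: The coaster rests blue side up on the pad, within 6 degrees of level, its centre within 45 mm of the stand's middle line and 20 to 125 mm beyond the step; the spatula stands on its flat blade on the mat (within 5 degrees of level), blade centre within 50 mm of the mat's centre, released and at rest (angle between coaster_center's own z axis and vertical above 3.04 rad and x of coaster_center in the frame of stand between -0.045 and 0.045 m and y of coaster_center in the frame of stand between 0.02 and 0.125 m and z of coaster_center in the frame of stand between 0.078 and 0.095 m and linear speed of each of coaster, spatula below 0.02 m/s and contact force between coaster and stand above 0.3 N and horizontal distance between spatula_blade and mat_top below 0.05 m and height (world z) of spatula_blade below 0.012 m and angle between spatula_grip's own z axis and vertical below 0.08 rad); the robot touches nothing.
It fails at once if the gripper or arm touches the coaster (contact force between any of the fingers, the arm and coaster above 0.2 N).
It fails at once if the coaster is tossed or carried high (its centre more than 200 mm above the chest) (height (world z) of coaster_center above 0.2 m).
It fails at once if the coaster falls off the stand (height (world z) of coaster_center below 0.05 m).
It fails at once if another thing on the chest is moved more than 30 mm or tipped (distance of any of phone_case, power_bank, pen_holder, paperweight, lotion, mug from where it was at the start of the episode above 0.03 m or angle between any of phone_case, power_bank, pen_holder, paperweight, lotion, mug's own z axis and vertical above 0.5 rad).
It also fails if it takes over 48 s, if anything falls off the work surface, if the arm or the gripper's body presses on something with over 40 N, if the wrist force passes 120 N, or if a joint passes its speed limit or range.

## Working session

There is one attempt and no reset: what is moved stays moved. The work goes in short steps, Python scripts to look and compute and a tool call to move; the robot and the scene stay as the last step left them, time stands still between calls to the robot, and variables do not carry over. Pictures are saved under pics/ and viewed, about 8 in all and at most 12, crops included, and the job is handed in when it is done.

Besides the shell and the picture viewer there is one more tool, called after "Request:" by a JSON object that holds its "op" and its "data", one argument or row to a line. drive_tool: Moves the arm, as the interface text tells. Its arguments: {"type":"object","properties":{"commands":{"type":"array"},"squeeze":{"type":"number"}},"required":["commands"]}

```bash
ls; mkdir -p pics; cat > h.py <<'E'
import numpy as np, cv2
from scipy.spatial.transform import Rotation as R
from rig import bot, cams
def K(s): return np.array([[s['fx'],0,s['cx']],[0,s['fy'],s['cy']],[0,0,1.]]), np.array([s['k1'],0,0,0,0.])
def ray(s,px):
    k,d=K(s); n=cv2.undistortPoints(np.float64(px).reshape(-1,1,2),k,d)[:,0]
    E=np.array(s['extrinsics']); v=np.c_[n,np.ones(len(n))]@E[:3,:3].T
    return E[:3,3],v
def onplane(s,px,z):
    o,v=ray(s,px); return o+v*((z-o[2])/v[:,2])[:,None]
def proj(s,P):
    k,d=K(s); E=np.linalg.inv(np.array(s['extrinsics']))
    return cv2.projectPoints(np.float64(P).reshape(-1,1,3),cv2.Rodrigues(E[:3,:3])[0],E[:3,3],k,d)[0][:,0]
E
python3 - <<'E'
from h import *
import pickle
S={}
for n in ['scene','top']:
    s=cams.snapshot(n); S[n]=s; cv2.imwrite(f'pics/{n}0.png',s['img'])
    print(n,s['fx'],s['k1'],np.round(s['extrinsics'],3).tolist())
pickle.dump(S,open('s0.pkl','wb'))
print(bot.observe())
E
```

```text
pics
scene 532.1954829654902 -0.0990495593757677 [[-0.35, 0.5, -0.793, 1.509], [0.937, 0.204, -0.285, 0.426], [0.02, -0.842, -0.539, 0.729], [0.0, 0.0, 0.0, 1.0]]
top 466.4118698079349 -0.12489903487794517 [[-0.024, -0.995, 0.095, 0.486], [-1.0, 0.024, 0.005, 0.063], [-0.007, -0.095, -0.995, 1.171], [0.0, 0.0, 0.0, 1.0]]
{'time': 0.1, 'qpos': array([ 1.05852272e+00,  3.07519377e-01,  1.50752273e+00,  2.86499153e-06,
        1.32842932e+00, -7.34733243e-02]), 'dq': array([ 0.00025924, -0.0008601 , -0.00324918,  0.00106596, -0.00096667,
       -0.00049727]), 'joint_efforts': array([ 5.51243447e-04, -4.58531356e+01, -2.52607173e+01, -1.58562389e-04,
        5.73756159e-03, -1.04946272e-05]), 'ee_pos': array([0.24399877, 0.51998957, 0.23846858]), 'tcp_rot': array([-0.37950485,  0.59742181,  0.3788784 ,  0.59625029]), 'wrist_force': array([0.10655028, 0.29096183, 0.5952184 ]), 'torque': array([ 0.01726002, -0.0220032 ,  0.039304  ]), 'gripper_width': 0.085484537555795}
```

View pics/scene0.png

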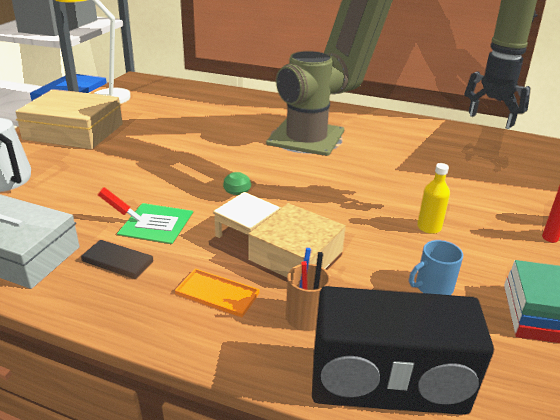

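View pics/top0.png

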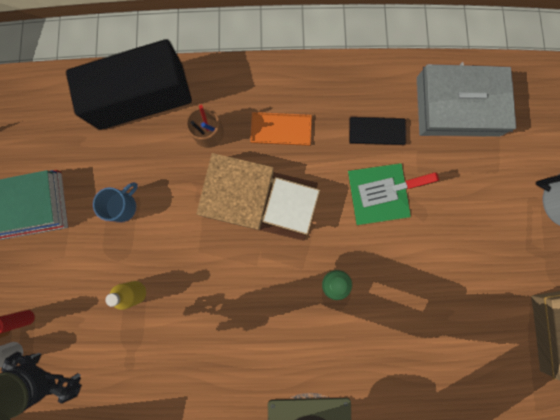

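The scene picture shows the spatula on the green mat (155,222), the white coaster on the rails (247,211) and the cork pad (297,240). In the top view the mat is at (380,194), the red handle at (422,181), the coaster at (292,206) and the pad at (236,191).

```bash
cat > m0.py <<'E'
from h import *
import pickle
S=pickle.load(open('s0.pkl','rb')); s=S['top']; im=s['img']; hsv=cv2.cvtColor(im,cv2.COLOR_BGR2HSV)
def mask(lo,hi,box):
    m=cv2.inRange(hsv,np.array(lo),np.array(hi)); k=np.zeros_like(m); x0,y0,x1,y1=box; k[y0:y1,x0:x1]=255
    m=cv2.morphologyEx(m&k,cv2.MORPH_CLOSE,np.ones((3,3)))
    c=max(cv2.findContours(m,cv2.RETR_EXTERNAL,cv2.CHAIN_APPROX_NONE)[0],key=cv2.contourArea); return c
def rect(name,c,z):
    P=onplane(s,c[:,0,:].astype(float),z)[:,:2]*1000
    r=cv2.minAreaRect(P.astype(np.float32)); print(name,np.round(r[0],1),np.round(r[1],1),round(r[2],1)); return r
rect('mat',mask((50,120,60),(75,255,255),(335,150,425,240)),.006)
rect('coaster',mask((0,0,170),(180,60,255),(255,165,330,245)),.078)
rect('pad',mask((12,90,90),(28,200,255),(190,145,282,238)),.082)
rect('handle',mask((0,180,90),(8,255,255),(395,160,450,205)),.054)
rect('blade',mask((0,0,130),(180,60,255),(350,170,402,215)),.009)
rect('black',mask((0,0,0),(180,255,60),(340,110,415,150)),.018)
rect('orange',mask((5,200,150),(15,255,255),(245,105,320,150)),.011)
c=mask((50,80,20),(85,255,255),(315,262,360,308)); rect('pw',c,.025)
rect('lotioncap',mask((0,0,200),(180,40,255),(100,285,125,315)),.17)
rect('pen', np.array([[[203,122]],[[204,122]],[[203,123]]]),.1)
v=cv2.resize(im[140:250,190:470],None,fx=2.85,fy=2.85,interpolation=cv2.INTER_CUBIC); cv2.imwrite('pics/crop0.png',v)
E
python3 m0.py
```

```text
mat [ 608.8 -192.1] [135.  136.5] 6.9
coaster [578.1  33.4] [105.4 105.2] 72.5
pad [615.8 164.1] [217.4 219.1] 88.6
handle [ 633.9 -290.1] [21.1 79.2] 13.9
blade [ 614.1 -197.2] [ 56.9 109.4] 11.7
black [ 768.2 -194.1] [141.6  68.1] 87.2
orange [813.4  49.9] [2.3 5.8] 62.7
pw [384.8 -74.5] [66.1 68. ] 88.3
lotioncap [375.  430.7] [20.2 19.4] 89.8
pen [777.3 234.5] [2.4 2.4] 89.9
```

View pics/crop0.png

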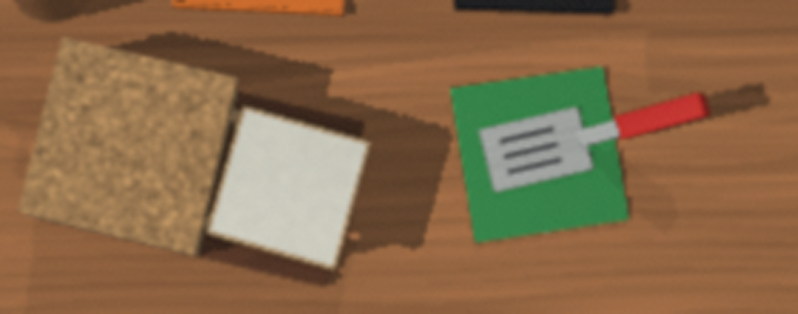

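The crop shows the pad corners at crop (63,38), (237,75), (198,256) and (20,212). The coaster is square to the stand, and the spatula points left towards it.

```bash
cat > m1.py <<'E'
from h import *
import pickle
S=pickle.load(open('s0.pkl','rb')); s=S['top']
c=np.array([[63,38],[237,75],[198,256],[20,212]])/2.85+[190,140]-.3
P=onplane(s,c,.082)[:,:2]*1e3; print('pad',P.round(1).tolist(),'c',P.mean(0).round(1),'sides',np.linalg.norm(P-np.roll(P,1,0),axis=1).round(1))
far=(P[0]+P[3])/2; near=(P[1]+P[2])/2; d=far-near; print('ydir',np.degrees(np.arctan2(d[1],d[0])),'step',near)
e=P[0]-P[3]; print('xdir',np.degrees(np.arctan2(e[1],e[0])), 'near', np.degrees(np.arctan2(*(P[1]-P[2])[::-1])))
# blade front edge from crop corners, and handle ends
b=np.array([[479,131],[496,192],[578,107],[592,166]])/2.85+[190,140]-.3
B=onplane(s,b,.009)[:,:2]*1e3; print('blade',B.round(1).tolist(),B.mean(0).round(1))
f=(B[0]+B[1])/2-(B[2]+B[3])/2; print('fwd',np.degrees(np.arctan2(f[1],f[0])),np.linalg.norm(f),'tip',(B[0]+B[1])/2)
# scene cross-check: two-view handle centre
hh=[]
for n,box in (('top',(395,160,450,205)),('scene',(90,180,140,225))):
    q=S[n]; m=cv2.inRange(cv2.cvtColor(q['img'],cv2.COLOR_BGR2HSV),(0,170,80),(8,255,255)); x0,y0,x1,y1=box
    k=np.zeros_like(m);k[y0:y1,x0:x1]=m[y0:y1,x0:x1]; M=cv2.moments(k,True); p=[M['m10']/M['m00'],M['m01']/M['m00']]; hh.append(ray(q,[p])); print(n,p)
(o1,v1),(o2,v2)=hh; v1=v1[0];v2=v2[0]; t=np.linalg.lstsq(np.c_[v1,-v2],o2-o1,rcond=None)[0]
print('grip',(o1+v1*t[0])*1e3,(o2+v2*t[1])*1e3)
q=S['scene']
def dr(P): return proj(q,np.array(P)/1e3).round(0).tolist()
print('scene proj pad', dr([[*x,82] for x in P]), 'coaster', dr([[578.1,33.4,78]]))
E
python3 m1.py
```

```text
pad [[707.0, 217.8], [671.9, 73.3], [522.8, 108.7], [562.3, 254.8]] c [616.  163.6] sides [149.3 148.7 153.2 151.4]
ydir 75.59604469969251 step [597.3372923  90.9853367]
xdir -14.362949478876237 near -13.356542758284904
blade [[629.3, -138.5], [574.9, -151.3], [648.7, -228.0], [595.8, -238.0]] [ 612.2 -189. ]
fwd 102.89240814450953 90.35960635233968 tip [ 602.10498183 -144.91043733]
top [422.2675585284281, 180.05685618729098]
scene [113.44166666666666, 200.48888888888888]
grip [ 633.81909197 -290.00071783   54.73133967] [ 632.60554388 -287.65310844   53.82669189]
scene proj pad [[307.0, 259.0], [246.0, 233.0], [286.0, 201.0], [343.0, 224.0]] coaster [[246.0, 208.0]]
```

```bash
cat >> h.py <<'E'
def cur():
    o=bot.observe(); return np.array(o['ee_pos'])*1e3, R.from_quat(o['tcp_rot']), o
def toolR(yaw,down,sgn=1):  # x: heading yaw, pitched down; z: sgn * spatula x (right of heading)
    y,d=np.radians([yaw,down]); x=np.array([np.cos(y)*np.cos(d),np.sin(y)*np.cos(d),-np.sin(d)])
    z=sgn*np.array([np.sin(y),-np.cos(y),0]); return R.from_matrix(np.c_[x,np.cross(z,x),z])
def rel(p,Rt,base=None):
    p0,R0=base or cur()[:2]; return (R0.inv()*Rt).as_rotvec().round(3).tolist(), (R0.inv().apply(np.array(p)-p0)).round(1).tolist()
GRIP=np.array([633.,-289.,54.]); SY=103.
STEP=np.array([597.3,91.,70.]); TY=75.7
E
python3 - <<'E'
from h import *
p,r,o=cur(); print(p,r.as_matrix().round(2).tolist(),o['qpos'])
for sg in (1,-1):
    Rg=toolR(SY,40,sg); g=GRIP+11*Rg.apply([1,0,0]); print(sg,'grasp',g.round(1),rel(g,Rg))
    for nm,pp,RR in (('w1',[560,150,300],toolR(75,90,sg)),('w2',[640,-330,230],toolR(SY,70,sg)),('pre',GRIP-79*Rg.apply([1,0,0]),Rg)): print(nm,pp,rel(pp,RR))
E
```

```text
[243.99876747 519.98957004 238.46857518] [[-0.0, -0.91, 0.42], [-0.0, 0.42, 0.91], [-1.0, 0.0, -0.0]] [ 1.05852272e+00  3.07519377e-01  1.50752273e+00  2.86499153e-06
  1.32842932e+00 -7.34733243e-02]
1 grasp [ 631.1 -280.8   46.9] ([0.845, -0.396, 0.811], [192.5, -690.7, -560.1])
w1 [560, 150, 300] ([1.394, -0.002, 0.001], [-61.2, -443.2, -200.8])
w2 [640, -330, 230] ([0.895, -0.16, 0.326], [9.5, -719.6, -601.2])
pre [ 646.61347791 -347.96645112  104.78022117] ([0.845, -0.396, 0.811], [134.7, -733.2, -614.4])
-1 grasp [ 631.1 -280.8   46.9] ([-2.065, -0.964, -0.47], [192.5, -690.7, -560.1])
w1 [560, 150, 300] ([-1.748, -0.001, -0.002], [-61.2, -443.2, -200.8])
w2 [640, -330, 230] ([-2.209, -0.39, -0.192], [9.5, -719.6, -601.2])
pre [ 646.61347791 -347.96645112  104.78022117] ([-2.065, -0.964, -0.47], [134.7, -733.2, -614.4])
```

Request:
{"op": "drive_tool", "data": {
  "commands": [
    [[0.12,0,0],[-15,-38,-8],1],
    [[0.24,0,0],[-30,-76,-20],1],
    [[0.36,0,0],[-45,-112,-36],1],
    [[0.48,0,0],[-60,-148,-54],1],
    [[0.6,0,0],[-60,-186,-72],1],
    [[0.72,0,0],[-60,-224,-90],1],
    [[0.84,0,0],[-60,-262,-108],1],
    [[0.9,0,0],[-60,-300,-126],1]
  ],
  "squeeze": 100
}}

```text
time: 0.77
ee_pos: [0.4604, 0.2803, 0.2992]
tcp_rot: [-0.08, 0.703, 0.08, 0.702]
wrist_force: [-0.1, 0.5, -1.1]
gripper_width: 0.0854
```

```bash
python3 - <<'E'
from h import *
p,r,o=cur(); print(p,r.as_matrix().round(2).tolist(),o['qpos'].round(2))
Rg=toolR(SY,40)
for nm,pp,RR in (('w2',[640,-330,250],toolR(SY,70)),('pre',GRIP-79*Rg.apply([1,0,0]),Rg)): print(nm,pp,rel(pp,RR))
E
```

```text
[460.41998606 280.30585385 299.19774234] [[-0.0, -0.22, 0.97], [-0.0, 0.97, 0.22], [-1.0, 0.0, -0.0]] [0.47 0.22 1.48 0.   1.44 0.24]
w2 [640, -330, 250] ([-0.0, -0.0, 0.349], [49.2, -635.1, 37.8])
pre [ 646.61347791 -347.96645112  104.78022117] ([-0.0, -0.0, 0.873], [194.4, -654.0, 40.3])
```

Request:
{"op": "drive_tool", "data": {
  "commands": [
    [[0,0,0],[0,-40,4],1],
    [[0,0,0],[0,-80,8],1],
    [[0,0,0],[0,-120,12],1],
    [[0,0,0],[0,-160,16],1],
    [[0,0,0],[0,-200,20],1],
    [[0,0,0],[0,-240,24],1],
    [[0,0,0.03],[0,-280,28],1],
    [[0,0,0.1],[0,-320,32],1]
  ]
}}

```text
time: 1.43
ee_pos: [0.5642, -0.022, 0.2995]
tcp_rot: [-0.047, 0.705, 0.119, 0.697]
wrist_force: [1.5, 0.4, 0.6]
gripper_width: 0.0856
```

Request:
{"op": "drive_tool", "data": {
  "commands": [
    [[0,0,0.1],[5,-40,4],1],
    [[0,0,0.2],[10,-80,8],1],
    [[0,0,0.3],[16,-120,12],1],
    [[0,0,0.4],[22,-160,16],1],
    [[0,0,0.5],[28,-200,20],1],
    [[0,0,0.6],[34,-240,20],1],
    [[0,0,0.7],[40,-280,16],1],
    [[0,0,0.77],[46,-310,10],1]
  ]
}}

```text
time: 2.1
ee_pos: [0.6436, -0.3195, 0.219]
tcp_rot: [0.225, 0.671, 0.371, 0.602]
wrist_force: [-0.3, -0.7, -1.5]
gripper_width: 0.0855
```

```bash
python3 - <<'E'
from h import *
p,r,o=cur(); print(p,r.as_matrix().round(2).tolist(),o['qpos'].round(2))
Rg=toolR(SY,40)
for d in (-79,-30,11): print(d,rel(GRIP+d*Rg.apply([1,0,0]),Rg))
E
```

```text
[ 643.60020632 -319.48537893  218.9945903 ] [[-0.18, -0.14, 0.97], [0.75, 0.62, 0.23], [-0.64, 0.77, -0.0]] [-0.74  0.91  0.72  0.57  2.2  -0.8 ]
-79 ([0.0, -0.003, -0.003], [51.4, -105.9, -3.4])
-30 ([0.0, -0.003, -0.003], [100.4, -106.0, -3.2])
11 ([0.0, -0.003, -0.003], [141.4, -106.1, -3.1])
```

Request:
{"op": "drive_tool", "data": {
  "commands": [
    [[0,0,0],[10,-36,0],1],
    [[0,0,0],[20,-72,-2],1],
    [[0,0,0],[30,-106,-3],1],
    [[0,0,0],[60,-106,-3],1],
    [[0,0,0],[85,-106,-3],1],
    [[0,0,0],[95,-106,-3],1],
    [[0,0,0],[95,-106,-3],1]
  ]
}}

```text
time: 2.68
ee_pos: [0.6386, -0.3091, 0.0769]
tcp_rot: [0.224, 0.672, 0.372, 0.6]
wrist_force: [0.1, 0.3, -0.1]
gripper_width: 0.0855
```

```bash
python3 - <<'E'
from h import *
p,r,o=cur(); print(p,r.as_matrix().round(2).tolist(),o['qpos'].round(2),o['wrist_force'])
Rg=toolR(SY,40)
print(rel(GRIP+11*Rg.apply([1,0,0]),Rg))
a=cams.snapshot('scene'); w=cams.snapshot('wrist')
im=a['img'][130:270,60:260]; im=cv2.resize(im,None,fx=2.1,fy=2.1); b=cv2.resize(w['img'],(392,294)); 
cv2.imwrite('pics/g1.png',np.hstack([im,np.pad(b,((0,0),(0,0),(0,0)))[:294]])[:294] if im.shape[0]==294 else im)
print(proj(a,[GRIP/1e3]),proj(w,[GRIP/1e3, p/1e3]))
E
```

```text
[ 638.63433674 -309.13225143   76.94311892] [[-0.18, -0.14, 0.97], [0.75, 0.62, 0.23], [-0.64, 0.77, -0.0]] [-0.74  1.01  0.87  0.5   2.   -0.93] [ 0.09153663  0.31158824 -0.14001298]
([0.0, -0.008, -0.004], [41.7, -4.3, -0.6])
[[112.86574519 200.39558631]] [[284.43327441 254.72079378]
 [285.8118325  274.31034091]]
```

View pics/g1.png

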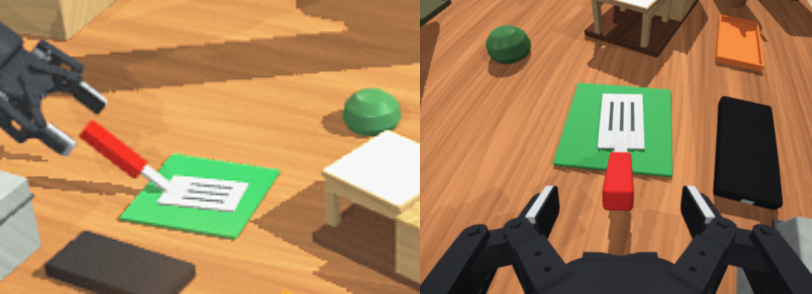

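The left half shows the open fingers just behind the red handle. In the right half (wrist view) the handle is centred between the fingers, so I advance and grip.

Request:
{"op": "drive_tool", "data": {
  "commands": [
    [[0,0,0],[20,-4,0],1],
    [[0,0,0],[35,-4,0],1],
    [[0,0,0],[42,-4,0],1],
    [[0,0,0],[42,-4,0],1],
    [[0,0,0],[42,-4,0],0.6]
  ]
}}

```text
time: 3.2
ee_pos: [0.6339, -0.2839, 0.051]
tcp_rot: [0.221, 0.671, 0.37, 0.603]
wrist_force: [0.3, -0.0, 0.9]
gripper_width: 0.0755
```

```bash
python3 - <<'E'
from h import *
p,r,o=cur(); print(p,o['wrist_force'],o['gripper_width'])
Rg=toolR(SY,40)
print(rel(GRIP+11*Rg.apply([1,0,0]),Rg))
E
```

```text
[ 633.92290109 -283.86261852   51.01112661] [ 0.28561891 -0.01676766  0.94156352] 0.0754828935764939
([0.004, -0.003, 0.004], [5.4, -0.8, -2.0])
```

Request:
{"op": "drive_tool", "data": {
  "commands": [
    [[0,0,0],[2,0,-1],0],
    [[0,0,0],[2,0,-1],0],
    [[0,0,0],[2,0,-1],0],
    [[0,0,0],[2,0,-1],0],
    [[0,0,0],[2,0,-1],0],
    [[0,0,0],[2,0,-1],0],
    [[0,0,0],[2,0,-1],0],
    [[0,0,0],[2,0,-1],0]
  ],
  "squeeze": 115
}}

```text
time: 3.87
ee_pos: [0.6323, -0.2823, 0.0494]
tcp_rot: [0.222, 0.671, 0.37, 0.603]
wrist_force: [0.3, -2.9, 3.5]
gripper_width: 0.0206
```

```bash
python3 - <<'E'
from h import *
p,r,o=cur(); print(p,o['wrist_force'],o['gripper_width'])
Rg=toolR(SY,40)
print(rel(GRIP+11*Rg.apply([1,0,0]),Rg), r.inv().apply([0,0,1]))
E
```

```text
[ 632.33426819 -282.31112988   49.40211131] [ 0.29135371 -2.90009112  3.50497128] 0.020591684092026934
([0.004, -0.003, 0.003], [2.9, -0.8, -0.8]) [-0.64530266  0.76392655  0.00083854]
```

```bash
cat >> h.py <<'E'
import os,json
def spR(yaw,th):
    y,t=np.radians([yaw,th]); f=np.array([np.cos(y)*np.cos(t),np.sin(y)*np.cos(t),-np.sin(t)])
    x=np.array([np.sin(y),-np.cos(y),0]); return R.from_matrix(np.c_[x,f,np.cross(x,f)])
def stand(x,y,z):
    a=np.radians(TY); return STEP+[x*np.sin(a)+y*np.cos(a), -x*np.cos(a)+y*np.sin(a), z-70]
def tstand(P):
    a=np.radians(TY); d=np.asarray(P)-STEP; return np.array([d[0]*np.sin(a)-d[1]*np.cos(a), d[0]*np.cos(a)+d[1]*np.sin(a), d[2]+70])
TIP=np.array([0,145,-48.])
if os.path.exists('T.json'):
    T=json.load(open('T.json')); TR=R.from_quat(T['q']); TP=np.array(T['p'])  # spatula in tool
    def tool_for(tip,yaw,th):
        S=spR(yaw,th); g=np.array(tip)-S.apply(TIP); Rt=S*TR.inv(); return g-Rt.apply(TP),Rt
    def sp_now():
        p,r,o=cur(); S=r*TR; g=p+r.apply(TP); return g,g+S.apply(TIP),S
E
python3 - <<'E'
from h import *
p,r,o=cur(); S=spR(SY,0)
json.dump(dict(q=(r.inv()*S).as_quat().tolist(),p=r.inv().apply(GRIP-p).tolist()),open('T.json','w'))
print(r.inv().apply(GRIP-p))
E
python3 - <<'E'
from h import *
g,t,S=sp_now(); print(g,t)
print('lift',rel(*tool_for(t+[0,0,60],SY,0)))
print('pre',rel(*tool_for(stand(-1,-150,70),TY,0)), stand(-1,-150,60))
E
```

```text
[-8.05748888 -0.78657868 -0.88483315]
[ 633. -289.   54.] [ 600.38209712 -147.71634061    6.        ]
lift ([0.0, 0.0, -0.0], [-38.7, 45.8, 0.1])
pre ([0.307, -0.364, -0.0], [47.2, 123.7, -81.9]) [559.28113236 -54.1053607   60.        ]
```

Request:
{"op": "drive_tool", "data": {
  "commands": [
    [[0,0,0],[-6,8,0],0],
    [[0,0,0],[-16,20,0],0],
    [[0,0,0],[-28,34,0],0],
    [[0,0,0],[-38,46,0],0],
    [[0.06,-0.075,0],[-20,62,-16],0],
    [[0.12,-0.15,0],[0,78,-33],0],
    [[0.18,-0.22,0],[20,94,-50],0],
    [[0.24,-0.29,0],[36,110,-66],0]
  ]
}}

```text
time: 4.53
ee_pos: [0.5445, -0.2006, 0.1112]
tcp_rot: [0.343, 0.616, 0.25, 0.663]
wrist_force: [-0.1, -1.1, -1.2]
gripper_width: 0.021
```

```bash
python3 - <<'E'
from h import *
g,t,S=sp_now(); print(g,tstand(t))
print('pre',rel(*tool_for(stand(-1,-140,58),TY,0)))
E
```

```text
[ 542.57171984 -207.00764199  115.82225012] [   6.81209261 -157.97420576   67.73922102]
pre ([0.065, -0.071, 0.0], [21.0, 5.0, -19.1])
```

Request:
{"op": "drive_tool", "data": {
  "commands": [
    [[0.03,-0.035,0],[6,2,-8],0],
    [[0.065,-0.07,0],[14,4,-19],0],
    [[0.065,-0.07,0],[21,5,-19],0],
    [[0.065,-0.07,0],[21,5,-19],0],
    [[0.065,-0.07,0],[21,5,-19],0]
  ]
}}

```text
time: 4.95
ee_pos: [0.5306, -0.1802, 0.1009]
tcp_rot: [0.372, 0.601, 0.219, 0.673]
wrist_force: [0.8, -0.4, -1.8]
gripper_width: 0.0211
```

```bash
python3 - <<'E'
from h import *
g,t,S=sp_now(); print(g,tstand(t), S.apply([0,0,1]))
print('ins',rel(*tool_for(stand(-1,-45,58),TY,0)))
a=cams.snapshot('scene'); w=cams.snapshot('top')
A=cv2.resize(a['img'][130:290,100:360],None,fx=1.54,fy=1.54*1.0,interpolation=cv2.INTER_CUBIC); B=cv2.resize(w['img'][140:260,200:400],None,fx=2,fy=2,interpolation=cv2.INTER_CUBIC)
h=min(len(A),len(B)); cv2.imwrite('pics/p1.png',np.hstack([A[:h],B[:h]]))
for f in (a,w): print(proj(f,np.array([t,t-S.apply([28,0,0]),t+S.apply([28,0,0]),t-S.apply([28,90,0])])/1e3).round(0).tolist())
E
```

```text
[ 528.13227201 -186.44813819  105.49413146] [   0.70120574 -140.93815892   57.49424912] [-7.84001880e-04  1.94271250e-04  9.99999674e-01]
ins ([0.004, -0.004, -0.0], [73.0, 62.3, -1.4])
[[217.0, 205.0], [225.0, 200.0], [210.0, 211.0], [196.0, 189.0]]
[[324.0, 211.0], [321.0, 223.0], [326.0, 200.0], [358.0, 231.0]]
```

View pics/p1.png

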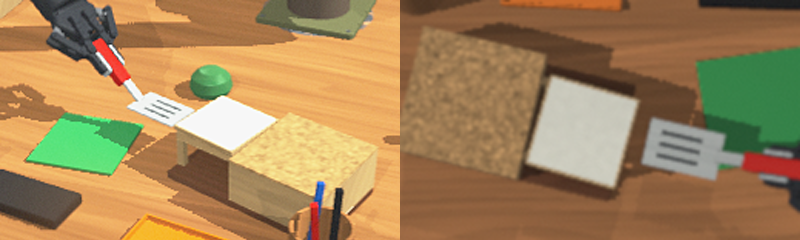

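The left view shows the blade level in front of the rails. The top view has its front edge at full-image (326,199)–(320,222), within 1–2 px of my prediction. Inserting.

Request:
{"op": "drive_tool", "data": {
  "commands": [
    [[0,0,0],[15,12,0],0],
    [[0,0,0],[32,26,-1],0],
    [[0,0,0],[50,42,-1],0],
    [[0,0,0],[64,54,-1],0],
    [[0,0,0],[73,62,-1],0],
    [[0,0,0],[73,62,-1],0],
    [[0,0,0],[73,62,-1],0]
  ]
}}

```text
time: 5.63
ee_pos: [0.5517, -0.0863, 0.1002]
tcp_rot: [0.372, 0.601, 0.22, 0.672]
wrist_force: [0.1, -0.7, -1.0]
gripper_width: 0.0206
```

```bash
cat > fl.py <<'E'
from h import *
import sys
D=float(sys.argv[1]); ths=[float(a) for a in sys.argv[2:]]
g,t,S=sp_now(); f=S.apply([0,1,0]); print('tip',tstand(t).round(1),'th',np.degrees(-np.arcsin(f[2])).round(1) if S.apply([0,0,1])[2]>0 else 180-np.degrees(-np.arcsin(f[2])),'F',bot.observe()['wrist_force'].round(1),bot.observe()['qpos'].round(2))
for th in ths:
    a=np.radians(th)
    # blue-face line corner; blade top face on it (tip is underside: 3 mm below)
    c=np.array([-8*np.sin(min(a,np.pi/2)),70 if th<=90 else 70])
    along=np.array([-np.cos(a),np.sin(a)]); n=np.array([np.sin(a),np.cos(a)])
    tip=c+D*along-3*n
    if th>90:  # pivot about step edge (0,82)
        tip=np.array([0,82])+(D-12)*along-11*n
    P,Q=tool_for(stand(-1,tip[0],tip[1]),TY,th); print(th,tip.round(1),'tcp z',P[2].round(0),rel(P,Q))
E
python3 fl.py 43 0 5 10 15 20 25 30
```

```text
tip [ -2.2 -44.7  56.9] th -0.0 F [ 0.1 -0.7 -1. ] [-0.7   0.64  1.72  0.78  1.35 -0.88]
0.0 [-43.  67.] tcp z 110.0 ([0.003, -0.006, -0.001], [-5.3, 8.9, 0.3])
5.0 [-43.8  70.8] tcp z 126.0 ([0.004, -0.005, -0.088], [-12.7, 23.1, 0.3])
10.0 [-44.3  74.5] tcp z 141.0 ([0.005, -0.005, -0.175], [-18.8, 37.9, 0.3])
15.0 [-44.4  78.2] tcp z 156.0 ([0.005, -0.004, -0.262], [-23.5, 53.1, 0.4])
20.0 [-44.2  81.9] tcp z 170.0 ([0.006, -0.004, -0.35], [-26.9, 68.6, 0.5])
25.0 [-43.6  85.5] tcp z 183.0 ([0.006, -0.003, -0.437], [-28.8, 84.4, 0.6])
30.0 [-42.7  88.9] tcp z 196.0 ([0.007, -0.003, -0.524], [-29.3, 100.2, 0.7])
```

Request:
{"op": "drive_tool", "data": {
  "commands": [
    [[0,0,0],[-3,5,0],0],
    [[0,0,0],[-5,9,0],0],
    [[0,0,-0.045],[-9,16,0],0],
    [[0,0,-0.09],[-13,23,0],0],
    [[0,0,-0.13],[-16,30,0],0],
    [[0,0,-0.175],[-19,38,0],0],
    [[0,0,-0.26],[-23.5,53,0],0],
    [[0,0,-0.35],[-27,68.5,0],0]
  ]
}}

```text
time: 6.3
ee_pos: [0.5565, -0.0654, 0.1706]
tcp_rot: [0.263, 0.657, 0.096, 0.7]
wrist_force: [-0.1, 0.3, -2.2]
gripper_width: 0.0206
```

```bash
python3 fl.py 43 20 25 30 35 40 45 50 55; python3 - <<'E'
from h import *
a=cams.snapshot('scene'); cv2.imwrite('pics/f1.png',cv2.resize(a['img'][110:280,150:370],None,fx=2.5,fy=2.5,interpolation=cv2.INTER_CUBIC))
E
```

```text
tip [ -1.9 -46.8  82.1] th 20.2 F [-0.1  0.3 -2.2] [-0.51  0.41  1.68  0.53  1.25 -0.48]
20.0 [-44.2  81.9] tcp z 170.0 ([0.0, -0.001, 0.003], [1.7, 1.7, 0.8])
25.0 [-43.6  85.5] tcp z 183.0 ([0.0, -0.001, -0.084], [-5.6, 15.8, 0.8])
30.0 [-42.7  88.9] tcp z 196.0 ([0.001, -0.001, -0.171], [-11.5, 30.5, 0.8])
35.0 [-41.5  92.2] tcp z 207.0 ([0.001, -0.0, -0.259], [-16.1, 45.6, 0.9])
40.0 [-40.   95.3] tcp z 218.0 ([0.001, 0.0, -0.346], [-19.3, 61.1, 0.9])
45.0 [-38.2  98.3] tcp z 227.0 ([0.002, 0.0, -0.433], [-21.0, 76.7, 1.0])
50.0 [-36.1 101. ] tcp z 235.0 ([0.002, 0.001, -0.52], [-21.3, 92.5, 1.0])
55.0 [-33.7 103.5] tcp z 242.0 ([0.002, 0.001, -0.608], [-20.2, 108.3, 1.1])
```

View pics/f1.png

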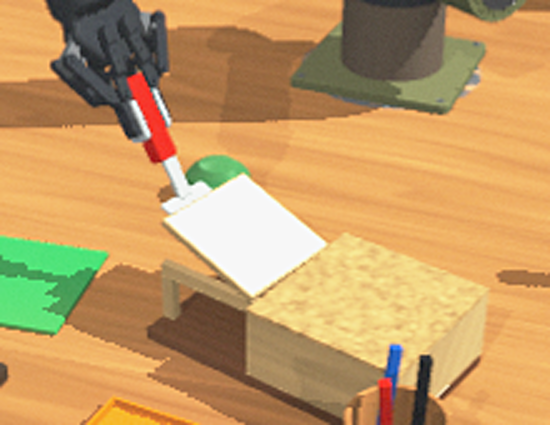

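The coaster sits on the blade at about 20 degrees, its far edge against the step (full image about (250,228)–(280,207)). I continue the turn.

Request:
{"op": "drive_tool", "data": {
  "commands": [
    [[0,0,-0.085],[-5.5,16,0.5],0],
    [[0,0,-0.17],[-11.5,30.5,1],0],
    [[0,0,-0.26],[-16,45.5,1],0],
    [[0,0,-0.345],[-19,61,1],0],
    [[0,0,-0.435],[-21,77,1],0],
    [[0,0,-0.52],[-21.5,92.5,1],0],
    [[0,0,-0.61],[-20,108.5,1],0],
    [[0,0,-0.61],[-20,108.5,1],0]
  ]
}}

```text
time: 7.02
ee_pos: [0.5793, 0.0233, 0.2433]
tcp_rot: [0.052, 0.705, -0.114, 0.698]
wrist_force: [0.4, 1.3, -3.0]
gripper_width: 0.0206
```

```bash
python3 fl.py 43 55 60 65 70 75 80 85 90 95 100
```

```text
tip [ -1.4 -25.9 105.2] th 54.9 F [ 0.4  1.3 -3. ] [ 0.02  0.32  1.47 -0.09  1.37  0.27]
55.0 [-33.7 103.5] tcp z 242.0 ([0.011, 0.006, -0.002], [2.3, -7.3, 0.4])
60.0 [-31.  105.7] tcp z 247.0 ([0.011, 0.006, -0.09], [-4.5, 7.0, 0.7])
65.0 [-28.1 107.7] tcp z 251.0 ([0.011, 0.007, -0.177], [-10.1, 22.0, 0.9])
70.0 [-25.  109.4] tcp z 254.0 ([0.011, 0.008, -0.264], [-14.2, 37.3, 1.1])
75.0 [-21.8 110.8] tcp z 256.0 ([0.011, 0.009, -0.351], [-17.0, 53.1, 1.4])
80.0 [-18.3 111.8] tcp z 256.0 ([0.011, 0.01, -0.439], [-18.4, 69.1, 1.6])
85.0 [-14.7 112.6] tcp z 254.0 ([0.011, 0.01, -0.526], [-18.4, 85.2, 1.8])
90.0 [-11. 113.] tcp z 251.0 ([0.011, 0.011, -0.613], [-17.0, 101.3, 2.1])
95.0 [ -8.3 113.8] tcp z 248.0 ([0.011, 0.012, -0.701], [-14.8, 116.2, 2.3])
100.0 [ -5.4 114.4] tcp z 243.0 ([0.011, 0.013, -0.788], [-11.4, 130.8, 2.5])
```

```bash
python3 - <<'E'
from h import *
a=cams.snapshot('scene'); cv2.imwrite('pics/f2.png',cv2.resize(a['img'][90:280,170:360],None,fx=3,fy=3,interpolation=cv2.INTER_CUBIC))
E
python3 fl.py 43 55
```

```text
tip [ -2.1 -27.9 104.2] th 54.8 F [-0.1  0.2 -2.3] [ 0.02  0.32  1.48 -0.09  1.37  0.27]
55.0 [-33.7 103.5] tcp z 242.0 ([0.011, 0.004, -0.003], [1.1, -5.3, 0.9])
```

View pics/f2.png

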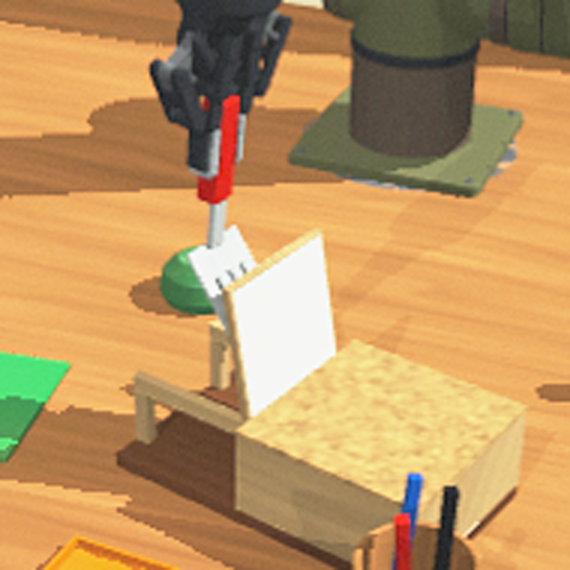

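The coaster is now at about 70 degrees, resting on the blade tip, its bottom edge in the step's corner (full image about (252,228)). I keep turning, with small tip motion.

Request:
{"op": "drive_tool", "data": {
  "commands": [
    [[0,0,-0.087],[-4,11,0],0],
    [[0,0,-0.175],[-10,25,0],0],
    [[0,0,-0.26],[-14,39,0],0],
    [[0,0,-0.35],[-17,54,0],0],
    [[0,0,-0.435],[-18,69.5,0],0],
    [[0,0,-0.52],[-18,85,0],0],
    [[0,0,-0.52],[-18,85,0],0]
  ]
}}

```text
time: 7.65
ee_pos: [0.5982, 0.1053, 0.2471]
tcp_rot: [-0.132, 0.698, -0.29, 0.642]
wrist_force: [-1.1, 0.5, -2.6]
gripper_width: 0.0206
```

```bash
python3 fl.py 43 85 90 95 100 105 110; python3 - <<'E'
from h import *
a=cams.snapshot('scene'); cv2.imwrite('pics/f3.png',cv2.resize(a['img'][60:280,160:360],None,fx=2.7,fy=2.7,interpolation=cv2.INTER_CUBIC))
E
```

```text
tip [ -3.8 -16.6 105.4] th 84.8 F [-1.1  0.5 -2.6] [ 0.38  0.55  1.25 -0.49  1.72  0.64]
85.0 [-14.7 112.6] tcp z 254.0 ([0.011, 0.003, -0.003], [-7.2, -2.1, 2.5])
90.0 [-11. 113.] tcp z 251.0 ([0.012, 0.004, -0.091], [-14.0, 12.5, 2.7])
95.0 [ -8.3 113.8] tcp z 248.0 ([0.012, 0.005, -0.178], [-19.6, 26.5, 2.9])
100.0 [ -5.4 114.4] tcp z 243.0 ([0.012, 0.006, -0.265], [-23.9, 40.9, 3.2])
105.0 [ -2.6 114.8] tcp z 237.0 ([0.012, 0.006, -0.352], [-26.9, 55.6, 3.4])
110.0 [  0.3 114.9] tcp z 230.0 ([0.012, 0.007, -0.44], [-28.7, 70.6, 3.6])
```

View pics/f3.png

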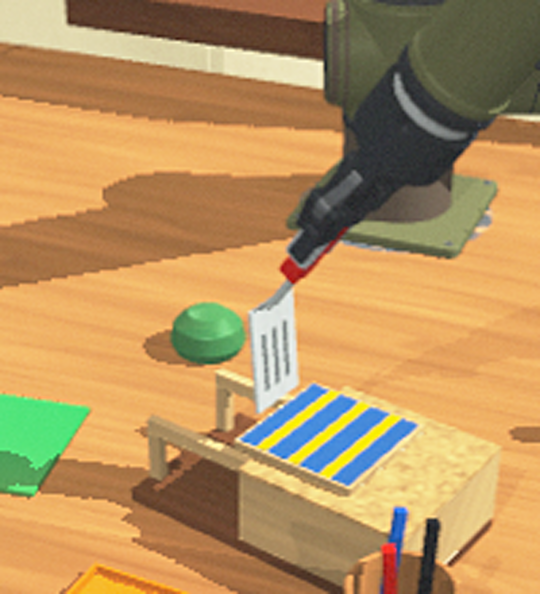

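The coaster has gone over: it lies flat and blue side up on the pad (full image about (282,222)), with the blade clear behind it. Now I back off and take the spatula home.

```bash
cat > path.py <<'E'
from h import *
def show(tag,tip,yaw,th): 
    P,Q=tool_for(tip,yaw,th); print(tag,P.round(0),*rel(P,Q))
E
python3 - <<'E'
from path import *
for y,z,th in ((-30,115,84.8),(-50,125,78),(-70,130,72),(-90,132,66),(-105,132,60),(-120,132,54),(-135,132,48),(-150,132,42)): show((y,z,th),stand(-2,y,z),TY,th)
E
```

```text
(-30, 115, 84.8) [596.  92. 257.] [0.01, 0.003, -0.001] [-0.4, -14.2, 1.1]
(-50, 125, 78) [587.  56. 269.] [0.01, 0.002, 0.118] [10.4, -51.8, 0.6]
(-70, 130, 72) [579.  22. 275.] [0.01, 0.001, 0.223] [25.9, -83.8, 0.2]
(-90, 132, 66) [570. -12. 276.] [0.009, 0.0, 0.328] [45.2, -113.2, -0.2]
(-105, 132, 60) [562. -41. 274.] [0.009, -0.001, 0.432] [64.5, -136.3, -0.5]
(-120, 132, 54) [555. -70. 269.] [0.009, -0.002, 0.537] [84.8, -158.3, -0.8]
(-135, 132, 48) [548. -98. 264.] [0.009, -0.003, 0.642] [106.0, -178.9, -1.1]
(-150, 132, 42) [ 541. -126.  257.] [0.008, -0.004, 0.746] [128.1, -198.2, -1.4]
```

Request:
{"op": "drive_tool", "data": {
  "commands": [
    [[0,0,0],[0,-14,0],0],
    [[0,0,0.115],[10,-50,0],0],
    [[0,0,0.22],[26,-82,0],0],
    [[0,0,0.325],[45,-112,0],0],
    [[0,0,0.43],[64,-136,0],0],
    [[0,0,0.535],[85,-158,0],0],
    [[0,0,0.64],[106,-179,0],0],
    [[0,0,0.745],[128,-198,0],0]
  ]
}}

```text
time: 8.37
ee_pos: [0.5401, -0.1312, 0.2639]
tcp_rot: [0.134, 0.692, -0.037, 0.709]
wrist_force: [-0.1, 0.1, -2.4]
gripper_width: 0.0211
```

```bash
python3 - <<'E'
from path import *
m=np.array([608.8,-192.1]); f=np.array([np.cos(np.radians(SY)),np.sin(np.radians(SY))]); tip=np.r_[m+45*f,60]
g,t,S=sp_now(); print(tstand(t))
A=stand(-2,-150,132); 
for k,(yaw,th) in enumerate(((80,35),(84,28),(88,21),(92,14),(96,7),(100,0),(103,0),(103,0))):
    u=(k+1)/8; show((yaw,th),A*(1-u)+np.r_[tip[:2],100]*u,yaw,th)
show('low',tip,SY,0); show('down',np.r_[tip[:2],6],SY,0)
E
```

```text
[  -0.41634976 -155.33322721  139.27516675]
(80, 35) [ 549. -153.  243.] [-0.07, 0.023, 0.12] [18.3, -21.7, 13.6]
(84, 28) [ 559. -179.  227.] [-0.137, 0.045, 0.242] [30.7, -46.4, 29.2]
(88, 21) [ 570. -203.  210.] [-0.201, 0.075, 0.363] [45.0, -69.1, 46.3]
(92, 14) [ 584. -225.  192.] [-0.263, 0.113, 0.484] [61.0, -89.6, 64.4]
(96, 7) [ 598. -244.  172.] [-0.321, 0.16, 0.603] [78.4, -107.5, 83.0]
(100, 0) [ 613. -261.  151.] [-0.376, 0.214, 0.721] [97.1, -122.7, 101.7]
(103, 0) [ 626. -271.  147.] [-0.422, 0.24, 0.718] [100.2, -130.3, 115.9]
(103, 0) [ 631. -283.  143.] [-0.422, 0.24, 0.718] [102.8, -141.0, 123.6]
low [ 631. -283.  103.] [-0.422, 0.24, 0.718] [142.4, -146.5, 123.3]
down [ 631. -283.   49.] [-0.422, 0.24, 0.718] [195.9, -154.0, 123.0]
```

Request:
{"op": "drive_tool", "data": {
  "commands": [
    [[-0.06,0.02,0.1],[16,-19,12],0],
    [[-0.12,0.04,0.2],[26,-38,24],0],
    [[-0.175,0.065,0.3],[38,-58,38],0],
    [[-0.23,0.09,0.4],[51,-76,52],0],
    [[-0.28,0.125,0.5],[65,-94,67],0],
    [[-0.33,0.17,0.6],[80,-109,83],0],
    [[-0.38,0.21,0.7],[95,-124,102],0],
    [[-0.42,0.24,0.72],[103,-141,123],0]
  ]
}}

```text
time: 9.03
ee_pos: [0.6277, -0.2846, 0.1356]
tcp_rot: [0.227, 0.674, 0.369, 0.598]
wrist_force: [-0.4, -0.9, -2.2]
gripper_width: 0.0209
```

```bash
python3 - <<'E'
from path import *
m=np.array([608.8,-192.1]); f=np.array([np.cos(np.radians(SY)),np.sin(np.radians(SY))]); tip=np.r_[m+45*f,0]
g,t,S=sp_now(); print(t,S.apply([0,0,1]).round(3))
for z in (40,20,6): show(z,tip+[0,0,z],SY,0)
a=cams.snapshot('scene'); cv2.imwrite('pics/r1.png',cv2.resize(a['img'][100:280,70:360],None,fx=2.7,fy=2.7,interpolation=cv2.INTER_CUBIC))
print(proj(a,np.array([t+S.apply([-28,0,0]),t+S.apply([28,0,0]),t+S.apply([-28,-90,0]),t+S.apply([28,-90,0])])/1e3).round(1).tolist())
E
```

```text
[ 595.69413774 -149.61153379   93.43377924] [ 0.014 -0.006  1.   ]
40 [ 631. -283.   83.] [-0.012, -0.005, -0.009] [34.1, -39.5, 3.9]
20 [ 631. -283.   63.] [-0.012, -0.005, -0.009] [46.9, -54.9, 4.1]
6 [ 631. -283.   49.] [-0.012, -0.005, -0.009] [55.8, -65.6, 4.2]
[[173.6, 184.0], [166.7, 196.5], [137.4, 181.2], [129.1, 193.4]]
```

View pics/r1.png

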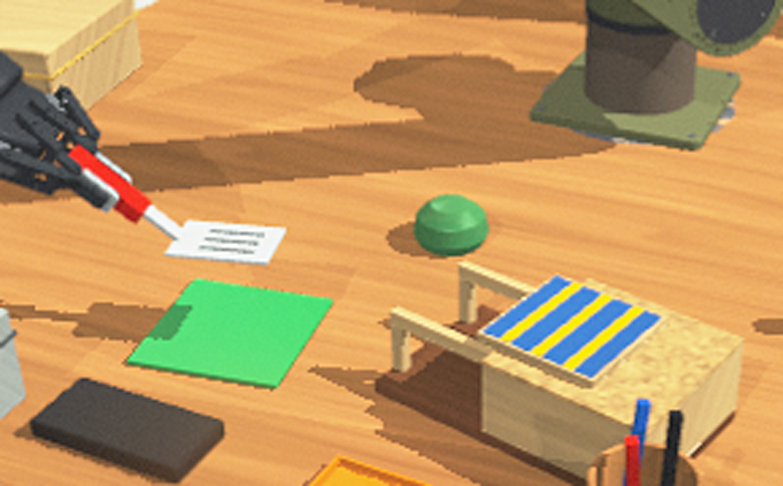

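The coaster is flat with its blue stripes up. The spatula hovers level above the mat, blade corners within about 3 px of prediction. Lowering.

Request:
{"op": "drive_tool", "data": {
  "commands": [
    [[-0.006,0,-0.004],[14,-16,2],0],
    [[-0.012,-0.005,-0.009],[26,-31,4],0],
    [[-0.012,-0.005,-0.009],[38,-45,4],0],
    [[-0.012,-0.005,-0.009],[46,-54,4],0],
    [[-0.012,-0.005,-0.009],[50,-58,4],0],
    [[-0.012,-0.005,-0.009],[52,-61,4],0],
    [[-0.012,-0.005,-0.009],[52,-61,4],0]
  ]
}}

```text
time: 9.67
ee_pos: [0.6344, -0.2773, 0.0593]
tcp_rot: [0.217, 0.671, 0.37, 0.604]
wrist_force: [-0.4, -0.2, -1.7]
gripper_width: 0.0208
```

```bash
python3 - <<'E'
from path import *
m=np.array([608.8,-192.1]); f=np.array([np.cos(np.radians(SY)),np.sin(np.radians(SY))]); tip=np.r_[m+45*f,0]
g,t,S=sp_now(); print(t,S.apply([0,0,1]).round(3),bot.observe()['wrist_force'])
for z in (10,6,5,4): show(z,np.r_[t[:2],z],SY,0)
E
```

```text
[ 602.01274291 -143.15871969   14.98106431] [-0.005  0.006  1.   ] [-0.44138642 -0.17442298 -1.72733996]
10 [ 634. -278.   53.] [0.006, -0.002, 0.007] [3.6, -4.7, -0.5]
6 [ 634. -278.   49.] [0.006, -0.002, 0.007] [6.2, -7.7, -0.6]
5 [ 634. -278.   48.] [0.006, -0.002, 0.007] [6.9, -8.5, -0.6]
4 [ 634. -278.   47.] [0.006, -0.002, 0.007] [7.5, -9.2, -0.6]
```

Request:
{"op": "drive_tool", "data": {
  "commands": [
    [[0.005,-0.002,0.006],[2,-3,0],0],
    [[0.005,-0.002,0.006],[4,-5,0],0],
    [[0.005,-0.002,0.006],[5,-7,0],0],
    [[0.005,-0.002,0.006],[6,-8,0],0],
    [[0.005,-0.002,0.006],[6,-8,0],0],
    [[0.005,-0.002,0.006],[6,-8,0],0]
  ]
}}

```text
time: 10.17
ee_pos: [0.6352, -0.2775, 0.0494]
tcp_rot: [0.221, 0.671, 0.371, 0.603]
wrist_force: [-0.1, -0.3, 0.9]
gripper_width: 0.0203
```

```bash
python3 - <<'E'
from path import *
g,t,S=sp_now(); print(t,S.apply([0,0,1]).round(3),bot.observe()['wrist_force'])
E
```

```text
[ 603.19245925 -142.9611428     5.98414826] [-0.001 -0.     1.   ] [-0.12081621 -0.28747288  0.90471375]
```

Contact shows in the force (-1.7 to +0.9 N) at the height expected. I release and retreat.

Request:
{"op": "drive_tool", "data": {
  "commands": [
    [[0,0,0],[0,0,0],0.4],
    [[0,0,0],[0,0,0],0.5],
    [[0,0,0],[0,0,0],0.6],
    [[0,0,0],[0,0,0],0.8],
    [[0,0,0],[0,0,0],1],
    [[0,0,0],[0,0,0],1],
    [[0,0,0],[0,0,0],1],
    [[0,0,0],[0,0,0],1]
  ]
}}

```text
time: 10.83
ee_pos: [0.635, -0.2776, 0.0487]
tcp_rot: [0.221, 0.671, 0.37, 0.603]
wrist_force: [0.4, 0.1, -0.1]
gripper_width: 0.0853
```

Request:
{"op": "drive_tool", "data": {
  "commands": [
    [[0,0,0],[-15,0,0],1],
    [[0,0,0],[-35,0,0],1],
    [[0,0,0],[-65,0,0],1],
    [[0,0,0],[-95,0,0],1],
    [[0,0,0],[-120,10,0],1],
    [[0,0,0],[-140,20,0],1],
    [[0,0,0],[-140,20,0],1],
    [[0,0,0],[-140,20,0],1]
  ]
}}

```text
time: 11.5
ee_pos: [0.6569, -0.3701, 0.1555]
tcp_rot: [0.22, 0.671, 0.37, 0.604]
wrist_force: [0.4, 1.0, -0.8]
gripper_width: 0.0854
```

```bash
python3 - <<'E'
from h import *
print(bot.observe()['gripper_width'],cur()[0])
a=cams.snapshot('scene'); s=cams.snapshot('top')
A=cv2.resize(a['img'][120:290,80:350],(400,252)); B=cv2.resize(s['img'][130:256,190:390+60],None,fx=1.54,fy=2,interpolation=cv2.INTER_CUBIC)[:252]
cv2.imwrite('pics/e1.png',np.hstack([A,B]))
hsv=cv2.cvtColor(s['img'],cv2.COLOR_BGR2HSV)
def rect(n,lo,hi,box,z):
    x0,y0,x1,y1=box; m=cv2.inRange(hsv,lo,hi); k=np.zeros_like(m); k[y0:y1,x0:x1]=m[y0:y1,x0:x1]; k=cv2.morphologyEx(k,cv2.MORPH_CLOSE,np.ones((7,7)))
    c=max(cv2.findContours(k,cv2.RETR_EXTERNAL,cv2.CHAIN_APPROX_NONE)[0],key=cv2.contourArea)
    P=onplane(s,c[:,0].astype(float),z)*1e3; r=cv2.minAreaRect(P[:,:2].astype(np.float32)); print(n,np.round(r[0],1),np.round(r[1],1),round(r[2],1)); return r[0]
c=rect('coaster blue',(90,90,60),(130,255,255),(200,150,320,240),.09); print(tstand([*c,90]))
rect('blade+neck',(0,0,120),(180,60,255),(345,160,405,220),.009)
rect('handle',(0,180,90),(8,255,255),(395,150,450,215),.054)
E
```

```text
0.08541899260278793 [ 656.91107274 -370.13800953  155.48425775]
coaster blue [607.3 126.5] [100.2 100.3] 75.1
[ 0.89060383 36.86297455 90.        ]
blade+neck [ 616.9 -197.9] [ 57.  120.7] 12.5
handle [ 637.3 -285.7] [21.5 79.7] 14.3
```

View pics/e1.png

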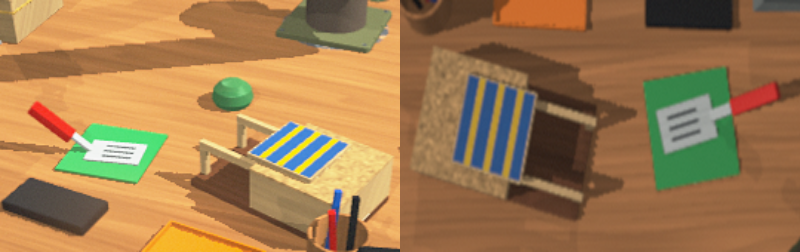

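Both views show the coaster flat, blue side up on the pad (y about 37–43 mm past the step, x about 1 mm). The spatula stands on its blade on the mat, and the gripper is clear.

```bash
python3 -c "
from rig import bot
print(bot.sign_off())"
```

```text
the job is handed in; nothing more can be done
None
```

I flipped the coaster onto the cork pad with the spatula, laid the spatula back on its mat, let go and handed the job in at about 11.6 s of robot time. The sign-off reports no verdict, so the checks below are mine.

- **Coaster:** the last pictures show it lying flat, blue side up. Its centre measured about 37 mm past the step and 1 mm from the middle line. That reading comes from the blue stripes alone. I had expected about 43 mm, and both values are inside the 20 to 125 mm limit. It tipped over the step a little before the blade reached vertical and landed without visible sliding.
- **Spatula:** it stands on its flat blade, with the blade centre roughly 10 mm from the mat's centre. The gripper is open and well clear.
- **Other things:** those in view look unmoved in the pictures; I did not measure them again.
- **Disagreements:** partway through the flip the blade tip ran about 8 mm ahead of plan. The measured tool pose also lagged my commands by a few mm at times. Neither caused any trouble. No other check failed.

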